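Set out the cell-counting station

TASK

Set out the cell-counting station: put the counting-chamber case, the cover-slip carton, the timer and the objective canister each into the tray of its own shape and size, right way up and lying flat on the tray's floor inside the rim. Set each one down rather than dropping it, and leave the tally counter and the green vial standing where they are.

Things in the scene. Friction and masses are not known exactly. Their poses are not given: they have to be found in the camera images.
- chamber_case: Flat black rectangular case of a counting chamber, 44 x 92 x 19 mm (own x, y, z), lying flat, loose. Origin at the centre of the underside, z up; y along its length. Grasp across the 44 mm.
- coverslip_box: Small white carton of cover slips, 28 x 64 x 15 mm (own x, y, z), lying flat, loose. Origin at the centre of the underside, z up; y along its length. Grasp across the 28 mm.
- lab_timer: Round white mechanical lab timer, 65 mm across and 30 mm high, with a central round red knob on top, 38 mm across, from 30 to 44 mm above its underside; loose, about 0.12 kg; the knob does not turn. Origin at the centre of the underside, z up. Can be lifted by the knob, fingers above the wide body.
- objective_can: Upright round canister with a white body 34 mm across up to 36 mm and a black cap 36 mm across from there to its top at 54 mm; loose. Origin at the centre of the underside, z up.
- case_tray: Larger of the two rectangular trays: a fixed low plastic tray with a black rim and a plain grey floor, empty at the start; the floor is 2 mm above the bench, the rim is 4.5 mm thick and its top 6 mm above the bench. Inner pocket 60 x 108 mm (own x, y), outside 69 x 117 mm. Origin at the centre of the underside, z up; y along its length.
- coverslip_tray: Smaller of the two rectangular trays: a fixed low plastic tray with a black rim and a plain grey floor, empty at the start; the floor is 2 mm above the bench, the rim is 4.5 mm thick and its top 6 mm above the bench. Inner pocket 44 x 80 mm (own x, y), outside 53 x 89 mm. Origin at the centre of the underside, z up; y along its length.
- timer_tray: Larger of the two round trays: a fixed low plastic tray with a black rim and a plain grey floor, empty at the start; the floor is 2 mm above the bench, the rim is 4.5 mm thick and its top 6 mm above the bench. Inner diameter 81 mm, outside 90 mm. Origin at the centre of the underside, z up.
- canister_tray: Smaller of the two round trays: a fixed low plastic tray with a black rim and a plain grey floor, empty at the start; the floor is 2 mm above the bench, the rim is 4.5 mm thick and its top 6 mm above the bench. Inner diameter 52 mm, outside 61 mm. Origin at the centre of the underside, z up.
- tally: Chrome hand tally counter, 56 x 53 x 24 mm, loose on the bench among the work; not to be moved. Origin at the centre of the underside, z up.
- vial_green: Small glass vial with green stain and a white stopper, 28 mm across and 48 mm high, standing upright and loose on the bench among the work; not to be moved or tipped. Origin at the centre of the underside, z up.
Things that resemble listed ones, but are neither listed nor needed, are in the scene too. What is shaped like the objective_can but yellow is not meant.

How it is judged:
By the outcome, as a careful person would: the job done as asked, in the order asked, and still so for the second after the job is handed in, with the robot touching nothing.
It also fails if it takes over 112 s, if anything falls off the work surface, if the arm or the gripper's body presses on something with over 40 N, if the wrist force passes 120 N, or if a joint passes its speed limit or range.

ROBOT

A 6-joint arm with a two-finger parallel gripper is mounted at the origin on a cart in front of the work surface, level with it; the furniture and walls round the work are solid. World frame = base frame: x ahead of the robot, y to its left, z up, the work surface at z = 0. Lengths are in m, angles in degrees, forces in N, time in s.
With the tool pointing down it reaches from about 0.375 to 0.975 m from the base axis. Payload 3.8 kg.
Tool frame: the origin (TCP) lies between the finger pads; the fingertips stand 25 mm ahead of it and the grasp point (between the pads) lies 6 mm ahead of it; z points along the fingers, y is the line along which they close (so a half turn about z gives the same grasp; the last joint's range is limited). The gripper opens to 88 mm and grips with 3 to 60 N. Pads are 18 mm wide; open, the fingers measure 123 mm over their backs; the gripper's body (75 mm by 187 mm) begins 45 mm behind the grasp point.
Start: joints at [64.807, 15.12, 91.902, -0, 72.978, -2.114], TCP at [0.265, 0.621, 0.264] pointing down, gripper open.
Joint ranges: [-150.88, 150.88], [-54.13, 125.18], [17.81, 147.31], [-75.09, 255.09], [0, 152.58], [-146.25, 146.25]. Speed limits (degrees/s): [147.25, 147.25, 180, 180, 180, 180].

INTERFACE

Orientations are given as [roll, pitch, yaw] about the fixed x, y, z axes, in that order (R = Rz(yaw) Ry(pitch) Rx(roll)).
In Python, from bench import sense, read_camera, hand_in gives the robot as it stands.
- The arm moves only by the shell command python3 -m pendant 'ROWS' [FORCE]. ROWS is JSON, one flat list of numbers, 5 for each row, row after row: the shift along the tool's x, y, z in mm, then the turn about the tool's z in degrees, then the closure, from -1 (fully open) to 1 (shut). A call has 1 to 20 rows; each row is the pose to reach, as a shift and turn from the pose commanded when the call began, along the tool's axes at that moment; what a row does not reach only later rows make up. A row lasts 1/12 s, in which the tool goes at most 41.7 mm and 7.16 degrees, less where a joint would pass 70% of its speed; a pose out of reach is approached as far as the arm can. A call with a gripper value outside its range is refused whole. The fingers move at their own pace and stop on an object; FORCE is the grip in N (left out, the last holds). Time passes only in rows, so rows that repeat a pose let the fingers close. It gives the time, the measured TCP pose, the force, the opening and the grip force at its end, in the units of the state.
- sense(): the state, without advancing time (a new reading comes with each control period).
- read_camera(name): name is "scene" or "top"; returns a dict with "image" (400x640x3 uint8, red, green, blue), "intrinsics" (3x3 intrinsics, pixels), "cam_to_world" (4x4, takes a point from camera to world coordinates). Camera axes: x right, y down, z forward; pixel columns grow to the right and rows downward; lengths in m; the calibration is good to about 2 mm. A picture is of the moment at which its call begins. There is no depth.
- hand_in(): hands the job in; it is judged then, once.
The state is a dict: "t": time; "joint_positions": joint angles; "qvel": joint speeds; "tau": joint torques, N m; "tcp_pos": TCP position; "tool_rot": TCP orientation; "force": force on the tool from outside, world axes, zero at the start; "ft_torque": the same for the moment, N m; "grip_width": opening from 0.0 (shut) to 1.0 (fully open); "grasp_force": force on a finger pad.
Only numpy, scipy, OpenCV 4.12 (cv2) and the standard library are available. Lean on these libraries where they do the work, as an engineer would, in place of code of your own. Each camera call takes 0.05 s, during which the arm holds its last target. There are 200 camera calls.

## Working session

There is one attempt and no reset: what is moved stays moved. The work goes in short steps, Python scripts to look and compute and a shell command to move; the robot and the scene stay as the last step left them, time stands still between calls to the robot, and variables do not carry over. Pictures are saved under pics/ and viewed, at most 14 in all, crops included, and the job is handed in when it is done.

```bash
mkdir -p pics; ls
python3 - <<'E'
from bench import sense, read_camera
import cv2,numpy as np
for n in("top","scene"):
    c=read_camera(n); cv2.imwrite(f"pics/{n}0.png",cv2.resize(c["image"][:,:,::-1],(800,500),interpolation=cv2.INTER_CUBIC)); cv2.imwrite(f"raw_{n}0.png",c["image"][:,:,::-1])
    print(n,c["intrinsics"].tolist(),np.round(c["cam_to_world"],4).tolist())
s=sense();print(s)
E
```

```text
pics
top [[377.84163849597576, 0.0, 316.1356048345563], [0.0, 377.84163849597576, 200.28373457088549], [0.0, 0.0, 1.0]] [[0.0421, -0.977, 0.2091, 0.4103], [-0.9991, -0.041, 0.0095, 0.1285], [-0.0007, -0.2094, -0.9778, 0.8892], [0.0, 0.0, 0.0, 1.0]]
scene [[398.0284242336609, 0.0, 317.74790017667675], [0.0, 398.0284242336609, 203.23318380562992], [0.0, 0.0, 1.0]] [[0.8091, -0.4439, 0.3851, 0.2523], [-0.5874, -0.6302, 0.5078, -0.332], [0.0173, -0.6371, -0.7706, 0.6966], [0.0, 0.0, 0.0, 1.0]]
{'t': 0.1, 'joint_positions': array([ 6.48081798e+01,  1.51643789e+01,  9.19727006e+01,  7.05583222e-04,
        7.29777584e+01, -2.11569232e+00]), 'qvel': array([ 0.03376386, -0.08408266, -0.29025232,  0.04420085, -0.15612101,
       -0.01813247]), 'tau': array([-2.18904984e-04, -5.03619969e+01, -3.58072007e+01,  7.30761420e-02,
        2.33004650e-02, -4.62274068e-05]), 'tcp_pos': array([0.26433241, 0.62045067, 0.26252478]), 'tool_rot': array([-1.79885265e+02, -4.91331093e-03,  1.56923660e+02]), 'force': array([0.47520379, 0.0131444 , 0.74213205]), 'ft_torque': array([-0.00905843,  0.02383071,  0.0064152 ]), 'grasp_force': 0.0, 'grip_width': 0.9977281809203264}
```

View pics/top0.png

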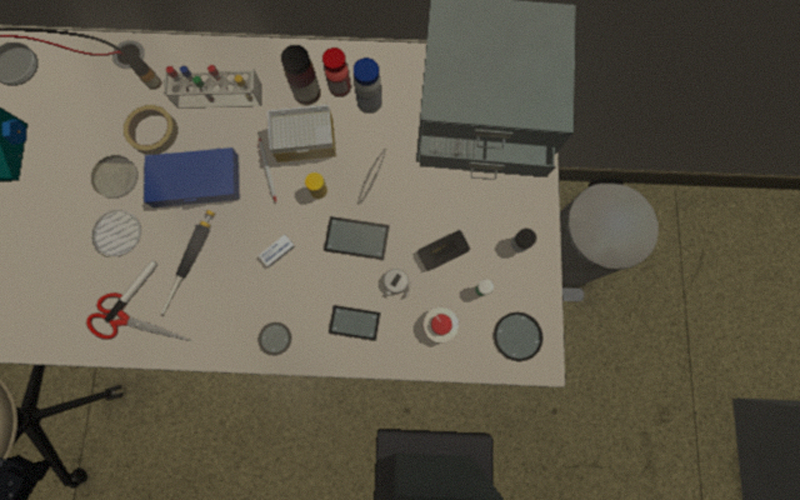

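View pics/scene0.png

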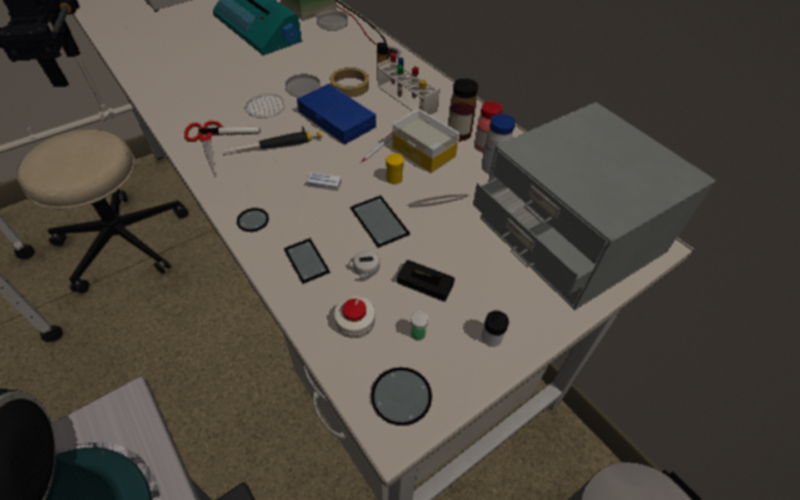

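Top view (800x500 picture): the case is at (443,250), the carton at (276,251), the timer at (441,325) and the black-capped canister at (524,240). The trays are at (357,238) for the case, (354,322) for the cover slips, (518,337) for the timer and (275,338) for the canister. The tally is at (396,281) and the vial at (484,288).

Things that could be mistaken for these:
- Canister: the yellow canister at (316,185) and the dark bottle at (300,73).
- Round trays: the dishes at (115,176), (115,233) and (15,63).
- Carton or case: the blue box at (190,177) and the slide box at (300,133).

I'll choose by description and check in close crops.

Run:
```python
import cv2
a=cv2.imread("raw_top0.png"); 
def e(i,x0,y0,w,h,s,n):
    c=cv2.resize(i[y0:y0+h,x0:x0+w],None,fx=s,fy=s,interpolation=cv2.INTER_CUBIC)
    c=cv2.convertScaleAbs(c,alpha=1.4,beta=15); cv2.imwrite("pics/"+n,c)
e(a,200,170,160,120,5,"cL.png"); e(a,300,170,160,120,5,"cR.png")
b=cv2.imread("raw_scene0.png"); e(b,180,130,240,180,3.3333,"cS.png")
```

```text
(no output)
```

View pics/cL.png

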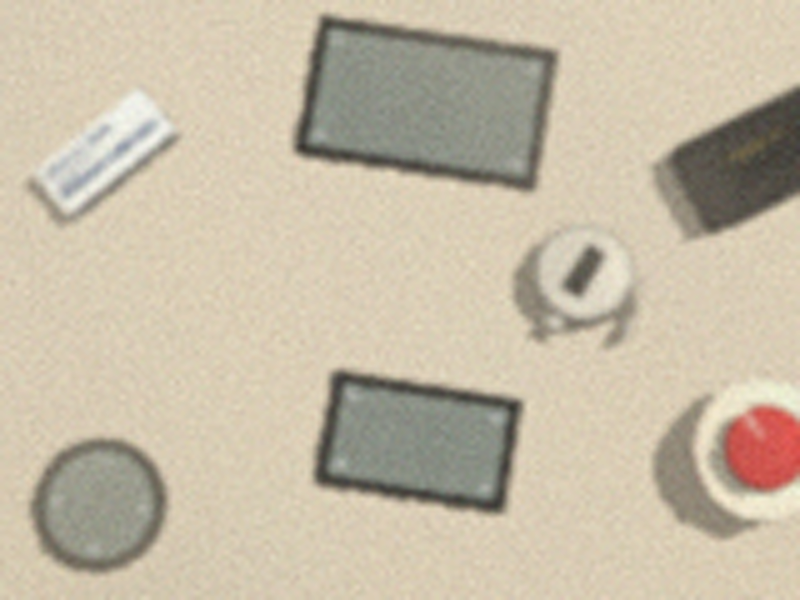

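View pics/cR.png

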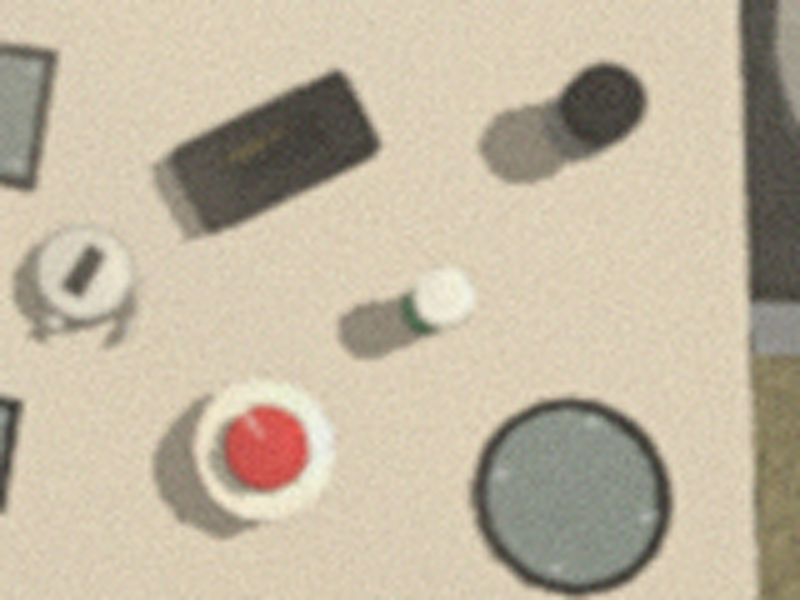

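View pics/cS.png

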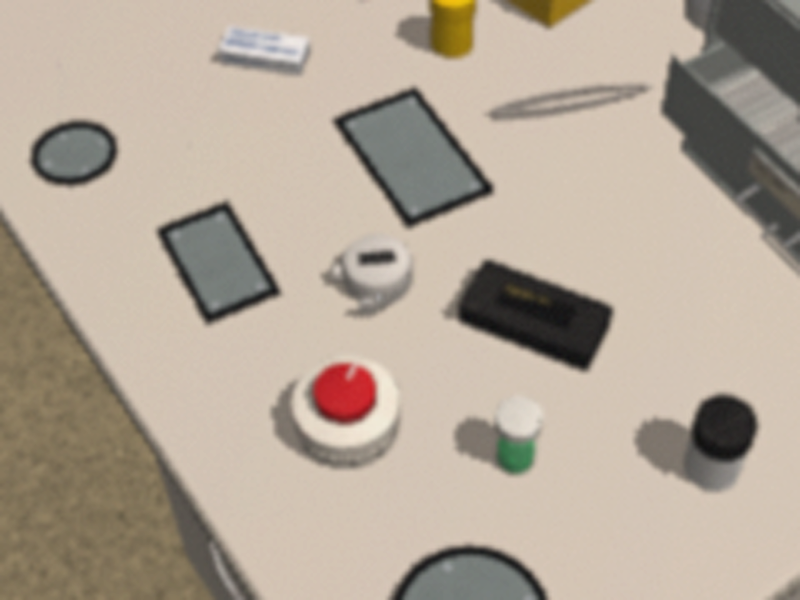

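The crops confirm the choices. The canister with the black cap and white body is at cR (603,104), the timer knob at cR (266,447), the black case at cR (275,150) and the carton at cL (105,155). Next I'll measure all the points.

```bash
cat > h.py <<'E'
import numpy as np
K=np.array([[377.84163849597576,0,316.1356048345563],[0,377.84163849597576,200.28373457088549],[0,0,1]])
T=np.array([[0.0421,-0.977,0.2091,0.4103],[-0.9991,-0.041,0.0095,0.1285],[-0.0007,-0.2094,-0.9778,0.8892],[0,0,0,1]])
Ks=np.array([[398.0284,0,317.7479],[0,398.0284,203.2332],[0,0,1]])
Ts=np.array([[0.8091,-0.4439,0.3851,0.2523],[-0.5874,-0.6302,0.5078,-0.332],[0.0173,-0.6371,-0.7706,0.6966],[0,0,0,1]])
def px(u,v,z,K=K,T=T):
    d=T[:3,:3]@np.linalg.solve(K,[u,v,1]); return (T[:3,3]+d*(z-T[2,3])/d[2])[:2]
def crop(p,x0,y0,s,z,**k): return px((p[0]+.5)/s-.5+x0,(p[1]+.5)/s-.5+y0,z,**k)
L=lambda p,z: crop(p,200,170,5,z)
R=lambda p,z: crop(p,300,170,5,z)
S=lambda p,z: crop(p,180,130,10/3,z,K=Ks,T=Ts)
def rect(f,ps,z):
    P=np.array([f(p,z) for p in ps]); e=np.roll(P,-1,0)-P; l=np.linalg.norm(e,axis=1)
    d=e[0]-e[2] if l[0]+l[2]>l[1]+l[3] else e[1]-e[3]
    print(np.round(P.mean(0)*1000),"sides",np.round(l*1000),"yaw of length",np.round(np.degrees(np.arctan2(d[1],d[0]))%180,1))
def circ(f,c,dx,z):
    print(np.round(f(c,z)*1000,1), "diam",np.round(1000*np.linalg.norm(f((c[0]+dx/2,c[1]),z)-f((c[0]-dx/2,c[1]),z)),1))
E
python3 - <<'E'
from h import *
print("case tray");rect(L,[(322,17),(557,50),(533,188),(297,152)],.006)
rect(S,[(415,89),(493,189),(410,226),(334,121)],.006)
print("cov tray");rect(L,[(335,372),(521,402),(503,511),(317,483)],.006)
rect(S,[(228,203),(280,293),(209,322),(158,231)],.006)
print("can tray");circ(L,(99.5,504.5),133,.006);circ(S,(74,152.5),86,.006)
print("timer tray");circ(R,(572.5,496),197,.006)
print("carton");rect(L,[(140,90),(174,130),(67,216),(33,180)],.015)
rect(S,[(228,27),(310,43),(303,68),(218,52)],.015)
print("case");rect(R,[(341,70),(381,147),(212,234),(168,160)],.019)
rect(S,[(487,261),(612,312),(593,352),(460,305)],.019)
print("knob");circ(R,(266,447),85,.044);circ(S,(345,390),64,.044)
print("body");circ(R,(263,450),138,.03)
print("can");circ(R,(603,104),85,.054);circ(S,(724,421),63,.054)
print("vial");circ(R,(443,297),60,.048);circ(S,(519,415),48,.048)
print("tally");circ(L,(585,275),95,.024)
E
```

```text
case tray
[622. 213.] sides [115.  69. 114.  68.] yaw of length 83.9
[619. 211.] sides [115.  67. 115.  68.] yaw of length 83.9
cov tray
[460. 207.] sides [88. 50. 87. 52.] yaw of length 83.7
[458. 205.] sides [89. 50. 88. 51.] yaw of length 83.3
can tray
[424.9 352.1] diam 61.2
[422.8 350.9] diam 60.8
timer tray
[447.6 -94.9] diam 90.6
carton
[588. 363.] sides [26. 64. 24. 65.] yaw of length 133.8
[586. 360.] sides [66. 28. 67. 29.] yaw of length 129.6
case
[601.  46.] sides [41. 90. 41. 94.] yaw of length 120.0
[601.  45.] sides [89. 34. 90. 40.] yaw of length 118.8
knob
[461.6  50. ] diam 37.6
[458.8  48.1] diam 37.3
body
[461.1  50. ] diam 62.1
can
[621.8 -98.7] diam 38.6
[619.9 -99.9] diam 36.0
vial
[531.2 -27.4] diam 26.9
[529.7 -26.3] diam 27.6
tally
[538.  133.4] diam 43.9
```

Run:
```python
import cv2
a=cv2.imread("raw_top0.png");b=cv2.imread("raw_scene0.png")
f=lambda i,x,y:cv2.convertScaleAbs(cv2.resize(i[y:y+150,x:x+133],None,fx=3,fy=4,interpolation=cv2.INTER_CUBIC) if 0 else cv2.resize(i[y:y+150,x:x+100],None,fx=4,fy=4,interpolation=cv2.INTER_CUBIC),alpha=1.8,beta=20)
cv2.imwrite("pics/cab.png",cv2.hconcat([f(a,330,60),f(b,375,110)]))
```

```text
(no output)
```

View pics/cab.png

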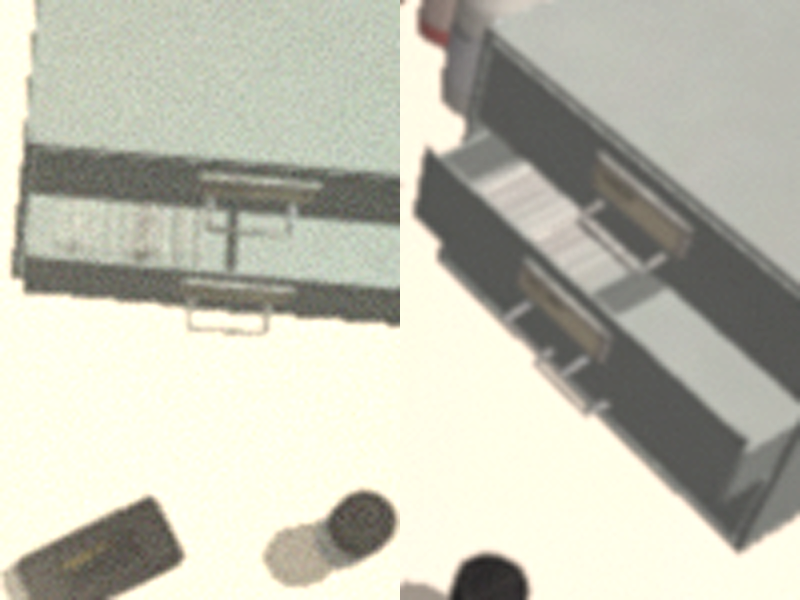

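Run:
```python
from h import *
import cv2
def tri(a,b):
    P=lambda K,T:K@np.linalg.inv(T)[:3]
    X=cv2.triangulatePoints(P(K,T),P(Ks,Ts),np.array(a,float),np.array(b,float));return np.round((X[:3]/X[3]).ravel(),3)
print("corner",tri((335.6,124.2),(382.2,147)),"bottom corner",tri((335.8,132.5),(379,163)),"handle L",tri((376.8,141.5),(408.5,199.5)),"handle R",tri((396.5,142.5),(423,212)))
# first move: to above case
p=np.array([.265,.621]);y=np.radians(156.92)
def go(p,y,q): 
    d=(np.array(q)-p)*1000;print(np.round([d@[np.cos(y),np.sin(y)],d@[np.sin(y),-np.cos(y)]],1))
go(p,y,(.601,.0455))
```

```text
corner [0.75  0.1   0.113] bottom corner [0.748 0.098 0.068] handle L [ 0.744 -0.003  0.04 ] handle R [ 0.741 -0.049  0.045]
[-534.7 -397.7]
```

```bash
python3 -m pendant '[-535,-398,100,37.4,-0.3,-535,-398,100,37.4,-0.3,-535,-398,100,37.4,-0.3,-535,-398,100,37.4,-0.3,-535,-398,100,37.4,-0.3,-535,-398,100,37.4,-0.3,-535,-398,100,37.4,-0.3,-535,-398,100,37.4,-0.3,-535,-398,100,37.4,-0.3,-535,-398,100,37.4,-0.3,-535,-398,100,37.4,-0.3,-535,-398,100,37.4,-0.3,-535,-398,100,37.4,-0.3,-535,-398,100,37.4,-0.3,-535,-398,100,37.4,-0.3,-535,-398,100,37.4,-0.3,-535,-398,100,37.4,-0.3,-535,-398,100,37.4,-0.3,-535,-398,100,37.4,-0.3,-535,-398,100,37.4,-0.3]' 30
```

```text
t: 1.77
tcp_pos: [0.6, 0.0462, 0.1635]
tool_rot: [-180.0, -0.1, 119.6]
force: [0.1, 0.2, -0.5]
grip_width: 0.652
grasp_force: 0.0
```

```bash
python3 -m pendant '[0,0,30,0,-0.6,0,0,60,0,-0.6,0,0,90,0,-0.6,0,0,110,0,-0.6,0,0,120,0,-0.6,0,0,127,0,-0.6,0,0,132,0,-0.6,0,0,132,0,-0.6,0,0,132,0,1,0,0,132,0,1,0,0,132,0,1,0,0,132,0,1,0,0,132,0,1,0,0,132,0,1,0,0,132,0,1,0,0,132,0,1]' 30
```

```text
t: 3.1
tcp_pos: [0.6016, 0.0451, 0.0327]
tool_rot: [179.9, 0.0, 119.5]
force: [-1.2, 0.1, 5.1]
grip_width: 0.497
grasp_force: 30.0
```

```bash
python3 -m pendant '[0,0,-15,0,1,0,0,-35,0,1,0,0,-60,0,1,20,15,-80,5,1,45,33,-80,11,1,70,51,-80,18,1,95,69,-80,24,1,115,84,-80,30,1,127,92,-80,34,1,133,97,-80,35.5,1,135.5,98.5,-80,35.5,1,135.5,98.5,-80,35.5,1,135.5,98.5,-80,35.5,1,135.5,98.5,-80,35.5,1]'
python3 - <<'E'
from bench import read_camera
import cv2
f=lambda n,x,y,w,h:cv2.convertScaleAbs(cv2.resize(read_camera(n)["image"][y:y+h,x:x+w,::-1],(400,400),interpolation=cv2.INTER_CUBIC),alpha=1.4,beta=15)
cv2.imwrite("pics/h1.png",cv2.hconcat([f("top",235,140,110,110),f("scene",240,90,150,150)]))
E
```

```text
t: 4.27
tcp_pos: [0.6194, 0.2107, 0.1114]
tool_rot: [-180.0, 0.0, 84.0]
force: [0.3, 0.2, -0.7]
grip_width: 0.494
grasp_force: 30.0
```

View pics/h1.png

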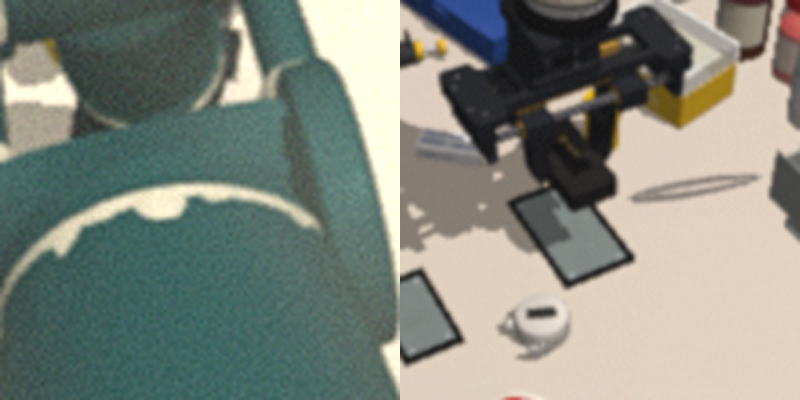

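The case hangs level over its tray in the scene half, around (580,175). Lowering it now.

```bash
python3 -m pendant '[0,0,20,0,1,0,0,40,0,1,0,0,55,0,1,0,0,65,0,1,0,0,70,0,1,0,0,73,0,1,0,0,75,0,1,0,0,76,0,1,0,0,77,0,1,0,0,77.5,0,1,0,0,77.5,0,1]'
```

```text
t: 5.28
tcp_pos: [0.6201, 0.2117, 0.0348]
tool_rot: [179.9, -0.0, 84.0]
force: [0.4, -0.2, -1.4]
grip_width: 0.497
grasp_force: 30.0
```

```bash
python3 -m pendant '[0,0,0.5,0,1,0,0,1,0,1,0,0,1.5,0,1,0,0,1.5,0,1]'
```

```text
t: 5.62
tcp_pos: [0.6201, 0.2117, 0.0347]
tool_rot: [180.0, -0.0, 84.0]
force: [-4.6, -1.0, 8.4]
grip_width: 0.496
grasp_force: 30.0
```

```bash
python3 -m pendant '[0,0,-0.5,0,0.6,0,0,-0.5,0,0.2,0,0,-0.5,0,-0.2,0,0,-0.5,0,-0.5,0,0,-0.5,0,-0.5,0,0,-0.5,0,-0.5,0,0,-0.5,0,-0.5,0,0,-15,0,-0.5,0,0,-50,0,-0.5,0,0,-90,0,-0.5,0,0,-90,0,-0.5]'
python3 - <<'E'
import sys; sys.path.insert(0,'.')
from h import *
from bench import sense
s=sense();y=np.radians(s["tool_rot"][2]);d=1000*(np.array([.587,.3615])-s["tcp_pos"][:2]);print(s["tcp_pos"],d@[np.cos(y),np.sin(y)],d@[np.sin(y),-np.cos(y)])
E
```

```text
t: 6.53
tcp_pos: [0.6252, 0.2133, 0.1327]
tool_rot: [179.2, -0.3, 84.0]
force: [2.7, 0.4, 2.0]
grip_width: 0.75
grasp_force: 0.0
[0.62523531 0.21326492 0.1327093 ] 143.4443639562372 -53.47236308029468
```

```bash
python3 -m pendant '[20,-6,0,-7,-0.2,50,-17,0,-14,-0.2,85,-28,0,-21,-0.2,115,-38,0,-28,-0.2,135,-45,0,-35,-0.2,145,-48.4,0,-42,-0.2,145,-48.4,0,-48,-0.2,145,-48.4,0,-48,-0.2,145,-48.4,0,-48,-0.2,145,-48.4,0,-48,-0.2]'
python3 - <<'E'
from bench import read_camera
import cv2
f=lambda n,x,y,w,h:cv2.convertScaleAbs(cv2.resize(read_camera(n)["image"][y:y+h,x:x+w,::-1],(400,400),interpolation=cv2.INTER_CUBIC),alpha=1.4,beta=15)
cv2.imwrite("pics/h2.png",cv2.hconcat([f("top",200,120,150,150),f("scene",220,80,150,150)]))
E
```

```text
t: 7.37
tcp_pos: [0.5869, 0.3605, 0.1232]
tool_rot: [180.0, 0.0, 131.8]
force: [0.1, -0.5, 0.2]
grip_width: 0.602
grasp_force: 0.0
```

View pics/h2.png

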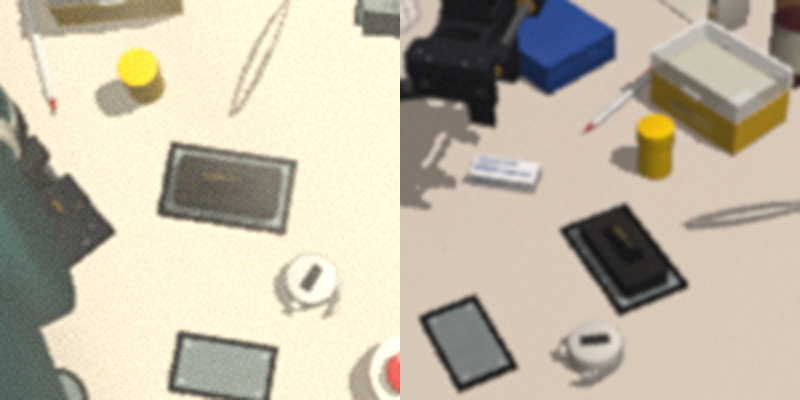

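The case is lying flat in its tray, at (227,190) in the left half. The carton is clear of the fingers, so I'll grasp it now.

```bash
python3 -m pendant '[0,0,30,0,-0.2,0,0,55,0,-0.2,0,0,72,0,-0.2,0,0,83,0,-0.2,0,0,89,0,-0.2,0,0,91.5,0,-0.2,0,0,91.5,0,-0.2,0,0,91.5,0,1,0,0,91.5,0,1,0,0,91.5,0,1,0,0,91.5,0,1,0,0,91.5,0,1,0,0,91.5,0,1,0,0,91.5,0,1,0,0,91.5,0,1]' 20
```

```text
t: 8.72
tcp_pos: [0.5875, 0.3614, 0.0324]
tool_rot: [179.9, 0.0, 132.0]
force: [-0.0, 0.3, 5.4]
grip_width: 0.315
grasp_force: 20.0
```

```bash
python3 -m pendant '[0,0,-15,0,1,0,0,-35,0,1,0,0,-60,0,1,-3,-20,-80,6,1,-7,-50,-80,13,1,-12,-80,-80,20,1,-16,-110,-80,27,1,-21,-140,-80,34,1,-25,-165,-80,41,1,-28,-185,-80,46,1,-30,-195,-80,48.5,1,-30,-199,-80,48.5,1,-30,-199,-80,48.5,1,-30,-199,-80,48.5,1,-30,-199,-80,48.5,1]'
python3 - <<'E'
from bench import read_camera
import cv2
f=lambda n,x,y,w,h:cv2.convertScaleAbs(cv2.resize(read_camera(n)["image"][y:y+h,x:x+w,::-1],(400,400),interpolation=cv2.INTER_CUBIC),alpha=1.4,beta=15)
cv2.imwrite("pics/h3.png",f("scene",190,120,110,110))
E
```

```text
t: 9.97
tcp_pos: [0.4597, 0.2059, 0.1116]
tool_rot: [180.0, -0.0, 83.6]
force: [-0.0, -0.4, -0.8]
grip_width: 0.315
grasp_force: 20.0
```

View pics/h3.png

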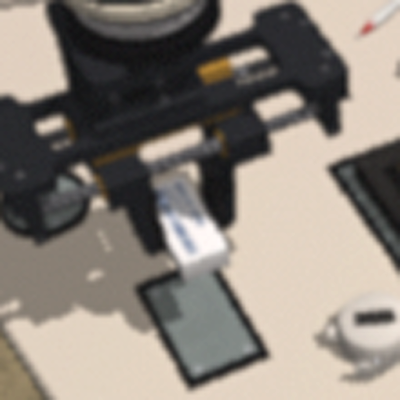

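The carton is held level and in line with its tray, at (190,225) with the tray at (205,330). Lowering.

```bash
python3 -m pendant '[0,0,20,0,1,0,0,40,0,1,0,0,55,0,1,0,0,65,0,1,0,0,70,0,1,0,0,73,0,1,0,0,75,0,1,0,0,76,0,1,0,0,77,0,1,0,0,77.5,0,1,0,0,78,0,1,0,0,78.5,0,1,0,0,78.5,0,1]'
```

```text
t: 11.1
tcp_pos: [0.4595, 0.2055, 0.0343]
tool_rot: [179.9, -0.0, 83.5]
force: [-3.4, -2.2, 9.4]
grip_width: 0.315
grasp_force: 20.0
```

```bash
python3 -m pendant '[0,0,-0.5,0,0.6,0,0,-0.5,0,0.3,0,0,-0.5,0,0,0,0,-0.5,0,-0.2,0,0,-0.5,0,-0.2,0,0,-0.5,0,-0.2,0,0,-0.5,0,-0.2,0,0,-15,0,-0.2,0,0,-45,0,-0.2,0,0,-70,0,-0.2,-20,2,-90,0,-0.4,-50,6,-100,0,-0.4,-85,10,-100,0,-0.4,-115,14,-100,0,-0.4,-140,17,-100,0,-0.4,-152,18.5,-100,0,-0.4,-156,19,-100,0,-0.4,-156,19,-100,0,-0.4,-156,19,-100,0,-0.4]'
python3 - <<'E'
from bench import read_camera
import cv2
f=lambda n,x,y,w,h:cv2.convertScaleAbs(cv2.resize(read_camera(n)["image"][y:y+h,x:x+w,::-1],(400,400),interpolation=cv2.INTER_CUBIC),alpha=1.4,beta=15)
cv2.imwrite("pics/h4.png",cv2.hconcat([f("scene",200,140,130,130),f("top",240,180,110,110)]))
E
```

```text
t: 12.68
tcp_pos: [0.4602, 0.0485, 0.1326]
tool_rot: [-180.0, -0.0, 83.5]
force: [0.7, -0.6, 0.0]
grip_width: 0.701
grasp_force: 0.0
```

View pics/h4.png

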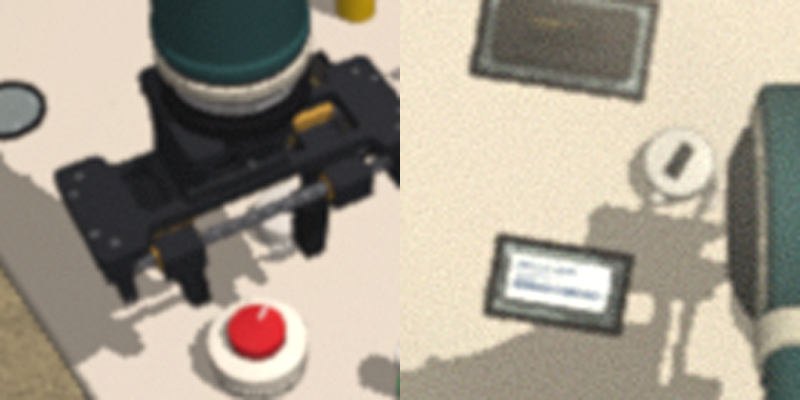

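The carton is lying in its tray, at (560,283) in the right half. The fingers straddle the knob, so I'll go down with the tips just above the timer body.

```bash
python3 -m pendant '[0,0,25,0,-0.4,0,0,48,0,-0.4,0,0,62,0,-0.4,0,0,70,0,-0.4,0,0,75,0,-0.4,0,0,75,0,-0.4,0,0,75,0,-0.4,0,0,75,0,0.4,0,0,75,0,1,0,0,75,0,1,0,0,75,0,1,0,0,75,0,1,0,0,75,0,1,0,0,75,0,1,0,0,75,0,1]' 30
```

```text
t: 14.03
tcp_pos: [0.4607, 0.0482, 0.0583]
tool_rot: [179.9, -0.0, 83.5]
force: [-0.7, 0.4, 5.6]
grip_width: 0.419
grasp_force: 30.0
```

```bash
python3 -m pendant '[0,0,-15,0,1,0,0,-35,0,1,0,0,-60,0,1,-15,0,-60,0,1,-40,1,-60,0,1,-70,1.5,-60,0,1,-100,2,-60,0,1,-125,2.5,-60,0,1,-138,3,-60,0,1,-144.5,3,-60,0,1,-144.5,3,-60,0,1,-144.5,3,-60,0,1,-144.5,3,-60,0,1]'
python3 - <<'E'
from bench import read_camera
import cv2
f=lambda n,x,y,w,h:cv2.convertScaleAbs(cv2.resize(read_camera(n)["image"][y:y+h,x:x+w,::-1],(400,400),interpolation=cv2.INTER_CUBIC),alpha=1.4,beta=15)
cv2.imwrite("pics/h5.png",f("scene",240,220,160,160))
E
```

```text
t: 15.12
tcp_pos: [0.4467, -0.095, 0.1174]
tool_rot: [-180.0, -0.0, 83.5]
force: [-0.1, -0.1, -0.5]
grip_width: 0.421
grasp_force: 30.0
```

View pics/h5.png

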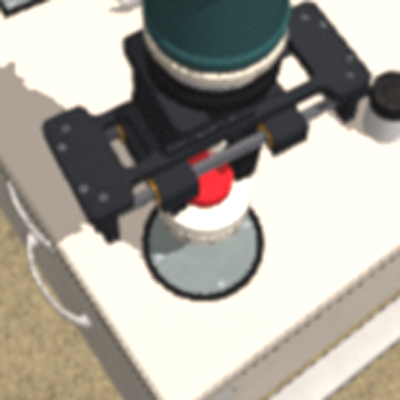

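The timer is held by its knob at (205,195) above its tray at (203,245). Lowering.

```bash
python3 -m pendant '[0,0,15,0,1,0,0,30,0,1,0,0,42,0,1,0,0,49,0,1,0,0,53,0,1,0,0,55,0,1,0,0,56,0,1,0,0,57,0,1,0,0,57.5,0,1,0,0,58,0,1,0,0,58.5,0,1,0,0,58.5,0,1]'
```

```text
t: 16.17
tcp_pos: [0.4474, -0.0959, 0.0603]
tool_rot: [180.0, 0.0, 83.5]
force: [-1.6, 1.0, 6.1]
grip_width: 0.419
grasp_force: 30.0
```

```bash
python3 -m pendant '[0,0,-0.5,0,0.7,0,0,-0.5,0,0.4,0,0,-0.5,0,0.1,0,0,-0.5,0,-0.2,0,0,-0.5,0,-0.4,0,0,-0.5,0,-0.4,0,0,-0.5,0,-0.4,0,0,-15,0,-0.4,0,0,-45,0,-0.4,0,0,-75,0,-0.4,0,0,-90,0,-0.4,0,0,-90,0,-0.4]'; python3 -m pendant '[3,20,0,-7,-0.4,5,50,0,-14,-0.4,8,80,0,-21,-0.4,11,110,0,-28,-0.4,14,135,0,-35,-0.4,16,155,0,-42,-0.4,17,168,0,-49,-0.4,17,173,0,-56,-0.4,17,173,0,-63,-0.4,17,173,0,-70,-0.4,17,173,0,-77,-0.4,17,173,0,-84,-0.4,17,173,0,-90,-0.4,17,173,0,-90,-0.4,17,173,0,-90,-0.4]'
python3 - <<'E'
from bench import read_camera
import cv2
f=lambda n,x,y,w,h:cv2.convertScaleAbs(cv2.resize(read_camera(n)["image"][y:y+h,x:x+w,::-1],(400,400),interpolation=cv2.INTER_CUBIC),alpha=1.4,beta=15)
cv2.imwrite("pics/h6.png",cv2.hconcat([f("scene",260,200,180,180),f("top",320,180,120,120)]))
E
```

```text
t: 17.17
tcp_pos: [0.4499, -0.0965, 0.1533]
tool_rot: [179.5, 0.1, 83.5]
force: [1.0, -0.1, -0.7]
grip_width: 0.697
grasp_force: 0.0
t: 18.42
tcp_pos: [0.6198, -0.0982, 0.1474]
tool_rot: [180.0, -0.1, 173.3]
force: [0.1, -0.3, 0.5]
grip_width: 0.697
grasp_force: 0.0
```

View pics/h6.png

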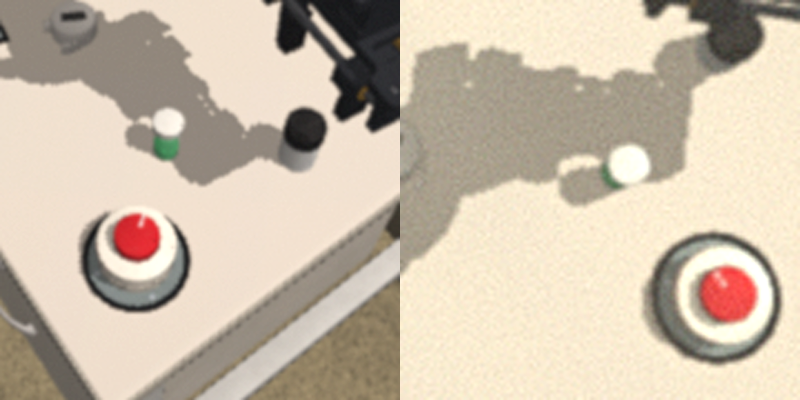

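The timer sits inside its tray rim, with the knob at right-half (729,294) and the ring centred at (716,297); that offset matches parallax. The canister with the black cap is under the gripper, so I'll grasp it by the cap.

```bash
python3 -m pendant '[0,0,25,0,-0.4,0,0,50,0,-0.4,0,0,68,0,-0.4,0,0,79,0,-0.4,0,0,86,0,-0.4,0,0,86,0,-0.4,0,0,86,0,-0.4,0,0,86,0,0.3,0,0,86,0,1,0,0,86,0,1,0,0,86,0,1,0,0,86,0,1,0,0,86,0,1,0,0,86,0,1,0,0,86,0,1]' 25
```

```text
t: 19.77
tcp_pos: [0.6214, -0.0986, 0.0641]
tool_rot: [-180.0, 0.1, 173.5]
force: [0.1, -0.7, 5.9]
grip_width: 0.398
grasp_force: 25.0
```

```bash
python3 -m pendant '[0,0,-15,0,1,0,0,-40,0,1,0,0,-70,0,1,7,12,-90,0,1,21,36,-90,0,1,39,68,-90,0,1,60,103,-90,0,1,80,138,-90,0,1,101,174,-90,0,1,122,210,-90,0,1,142,245,-90,0,1,163,281,-90,0,1,184,317,-90,0,1,204,352,-90,0,1,222,383,-90,0,1,236,407,-90,0,1,244,421,-90,0,1,246.5,425,-90,0,1,246.5,425,-90,0,1,246.5,425,-90,0,1]'
python3 - <<'E'
from bench import read_camera
import cv2
f=lambda n,x,y,w,h:cv2.convertScaleAbs(cv2.resize(read_camera(n)["image"][y:y+h,x:x+w,::-1],(400,400),interpolation=cv2.INTER_CUBIC),alpha=1.4,beta=15)
cv2.imwrite("pics/h7.png",f("scene",150,90,130,130))
E
```

```text
t: 21.43
tcp_pos: [0.4235, 0.351, 0.1526]
tool_rot: [-179.9, -0.0, 173.6]
force: [0.4, -0.2, -1.4]
grip_width: 0.403
grasp_force: 25.0
```

View pics/h7.png

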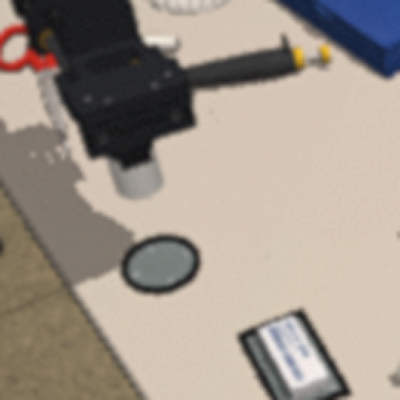

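The canister is upright at (138,175), above its tray at (160,265). Lowering.

```bash
python3 -m pendant '[0,0,20,0,1,0,0,45,0,1,0,0,63,0,1,0,0,74,0,1,0,0,80,0,1,0,0,84,0,1,0,0,86,0,1,0,0,87,0,1,0,0,87.5,0,1,0,0,88,0,1,0,0,88.5,0,1,0,0,88.5,0,1]'
```

```text
t: 22.48
tcp_pos: [0.4245, 0.3522, 0.0661]
tool_rot: [179.9, 0.1, 173.5]
force: [-0.5, -1.5, 5.1]
grip_width: 0.404
grasp_force: 25.0
```

Contact felt. I'll release, lift off and move aside for a last look.

```bash
python3 -m pendant '[0,0,-0.5,0,0.7,0,0,-0.5,0,0.4,0,0,-0.5,0,0.1,0,0,-0.5,0,-0.2,0,0,-0.5,0,-0.4,0,0,-0.5,0,-0.4,0,0,-0.5,0,-0.4,0,0,-15,0,-0.4,0,0,-45,0,-0.4,0,0,-85,0,-0.4,0,0,-120,0,-0.4,0,30,-150,0,-0.4,0,70,-150,0,-0.4,0,110,-150,0,-0.4,0,150,-150,0,-0.4,0,190,-150,0,-0.4,0,220,-150,0,-0.4,0,220,-150,0,-0.4,0,220,-150,0,-0.4]'
python3 - <<'E'
from bench import read_camera
import cv2
f=lambda n,x,y,w,h,W,H:cv2.convertScaleAbs(cv2.resize(read_camera(n)["image"][y:y+h,x:x+w,::-1],(W,H),interpolation=cv2.INTER_CUBIC),alpha=1.4,beta=15)
cv2.imwrite("pics/end.png",cv2.hconcat([f("scene",170,110,240,270,400,450),f("top",190,160,250,140,400,224).copy() if 0 else cv2.copyMakeBorder(f("top",195,160,245,138,400,225),0,225,0,0,cv2.BORDER_CONSTANT)]))
E
```

```text
t: 24.07
tcp_pos: [0.448, 0.5714, 0.2134]
tool_rot: [-179.9, -0.0, 173.6]
force: [0.6, -0.6, 0.1]
grip_width: 0.701
grasp_force: 0.0
```

View pics/end.png

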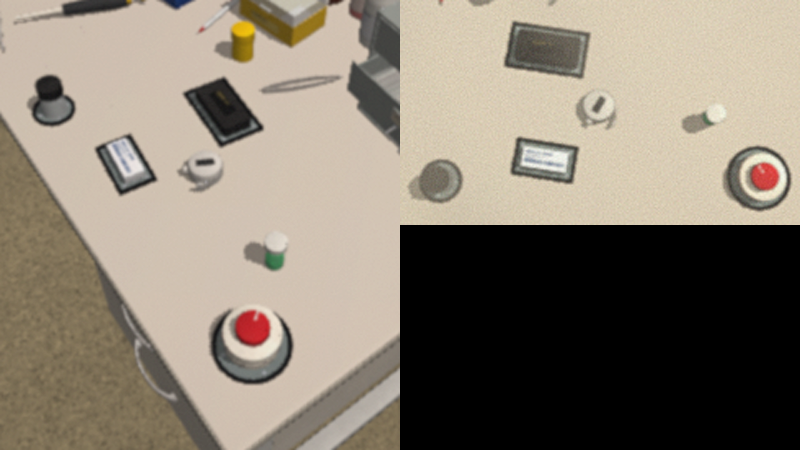

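All four items are in their trays: canister (440,180), carton (545,160), case (547,49) and timer (762,177). The tally at (598,107) and the vial at (714,115) haven't moved. Handing in.

```bash
python3 -c "from bench import hand_in; print(hand_in())"
```

```text
the job is handed in; nothing more can be done
None
```

The job is handed in: the case, carton, timer and canister were each set down in their own tray, the last pictures show all four upright inside the rims with the tally and green vial where they were, and it took about 24 s of the 112 s allowed.

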